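# Roll the bush up the gutter to its stop and bolt it in

### The job

Gently push the short steel tube that lies at the low end of the sloping gutter up the gutter with a fingertip, without gripping or lifting it, over the crest, so that it drops into the seat against the end stop and stays there by itself. Then push the black knob of the little bolt beside the gutter fully in, toward the gutter, so that the bolt shuts behind the tube and it cannot roll back. Leave everything else on the bench where it is.

Things in the scene. Friction and masses are not known exactly. Their poses are not given: they have to be found in the camera images.
- rack: Fixed jig on a plywood base (270 x 84 mm): an aluminium gutter along its x, 54 mm wide inside, walls 12 mm above its floor. Origin on the bench under mid gutter; x up the gutter, y to the bolt's side, z up. The floor rises at 8 degrees from x = -120 mm (30 mm above the bench) to the crest at x = 60 mm (55 mm above the bench). Beyond its low end (x below -140 mm) the bench is free.
- gutter_foot (a point): Point on the gutter floor, mid width, at the low end (rack x = -120 mm, 30 mm above the bench), where a lip 12 mm high and 5 mm thick keeps the tube in. Its x axis points up along the sloping floor, y as the rack's, z square off the floor.
- seat (a point): Where the tube's centre lies when seated: rack x = 73.5 mm, y = 0, 77 mm above the bench. Beyond the crest the floor drops 3 mm to a level seat that ends at an upright stop plate (face at rack x = 98.5 mm, top 94 mm above the bench). Once its centre is past the crest the tube drops in by itself and stays, with under 2 mm play.
- bush: Smooth oiled steel tube offcut, 50 mm outside diameter, 50 mm long, 0.2 to 0.45 kg, lying across the gutter on its round side, at first against the low lip (centre at rack x = -102 mm, 58 mm above the bench). Origin at its centre, own y axis along the tube; x and z turn as it rolls. Let go on the slope, it rolls back to the lip.
- bolt (a joint): How far the barrel bolt is pushed in (m): 0 withdrawn, 0.030 fully shut; starts at 0 to 0.006. It slides level along the rack's -y, takes about 2 N, stays where left. Its 10 mm rod crosses the gutter at rack x = 37.5 mm, 77 mm above the bench, so the tube must be seated first. Withdrawn, its tip stays clear of the gutter (28 mm or more from the middle).
- bolt_knob (a point): Centre of the top of the bolt's black upright knob (14 mm diameter, 22 mm high, top 109 mm above the bench). Moves with the bolt: rack x = 37.5 mm, y = 72 mm withdrawn, 42 mm shut. Push it from its outer (+y) side, with the tips above the grey bracket under it (rack x = 22 to 53 mm, y = 32 to 84 mm, top 83 mm above the bench).
- spare_bush: A second tube like the first, standing on end on the bench beyond the gutter; to be left alone. Origin: centre of its underside.
- wax_tin: Round tin, 66 mm diameter, 27 mm high; to be left alone. Origin: centre of its underside.
- tape_1: Roll of black tape lying flat, 62 mm diameter, 19 mm high; to be left alone. Origin: centre of its underside.
- loupe: Black eye loupe, 43 mm diameter, 34 mm high; to be left alone. Origin: centre of its underside.
- compound_2: Pale bar of polishing compound, 40 x 75 x 28 mm; to be left alone. Origin: centre of its underside.

How it is judged:
By the outcome, as a careful person would: the job done as asked, in the order asked, and still so for the second after the job is handed in, with the robot touching nothing.
It also fails if it takes over 58 s, if anything falls off the work surface, if the arm or the gripper's body presses on something with over 40 N, if the wrist force passes 120 N, or if a joint passes its speed limit or range.

### The arm

A 6-joint arm with a two-finger parallel gripper is mounted at the origin on a cart in front of the work surface, level with it; the furniture and walls round the work are solid. World frame = base frame: x ahead of the robot, y to its left, z up, the work surface at z = 0. Lengths are in m, angles in degrees, forces in N, time in s.
With the tool pointing down it reaches from about 0.4 to 0.825 m from the base axis. Payload 7 kg.
Tool frame: the origin (TCP) lies midway between the tips of the shut fingers; the grasp point (between the pads) lies 19 mm behind it; z points along the fingers, y is the direction in which the jaws open and shut (so a half turn about z gives the same grasp; the last joint's range is limited). The gripper opens to 88 mm and grips with 3 to 60 N. Pads are 19 mm wide; open, the fingers measure 130 mm over their backs; the gripper's body (78 mm by 193 mm) begins 47 mm behind the grasp point.
Start: joints at [91.049, 20.546, 0.682, 0, -70.136, -16.507], TCP at [0.18, 0.651, 0.227] pointing down, gripper open.
Joint ranges: [-176.03, 176.03], [-82.01, 121.73], [-58.28, 71.71], [-173.87, 95.51], [-174.79, -0.11], [-173.66, 173.66]. Speed limits (degrees/s): [136.94, 136.94, 172.46, 180, 180, 180].

### API

Orientations are given as a 3x3 rotation matrix whose columns are the frame's x, y, z axes.
In Python, from rig import robot gives the robot as it stands. Calls block until the motion is done:
- robot.goto(position, orientation): joint-space move of the TCP to a pose.
- robot.servo_line(position, ori=None, speed=0.15): straight line of the TCP; ori=None keeps the orientation; speed is the mean speed in m/s.
- robot.movej(angles): joint-space move.
- robot.move_gripper(opening): opening from 0.0 (shut) to 1.0 (fully open); the grip force is fixed at half the most; returns when the fingers have stopped.
- robot.dwell(seconds).
- robot.ik(position, orientation): joint angles nearest the present ones, or None.
- robot.grab_frame(name): name is "scene" or "top" or "wrist"; returns (picture, depth): 400x640x3 uint8, red, green, blue; 400x640 float32, m along the optical axis (not along the pixel's ray), 0 where there is no reading.
- robot.camera_info(name): a dict with "vfov" (degrees; the focal length in pixels is half the picture's height over the tangent of half this angle, whatever the lens; pixels are square), "cx", "cy" (the principal point, pixels), "view" (4x4, takes a point from world to camera coordinates); the wrist camera has in their place "T_tool_cam" (4x4, takes a point from camera to tool coordinates, whose origin is the TCP and whose axes are the flange's). Camera axes: x right, y down, z forward; pixel columns grow to the right and rows downward; lengths in m; the calibration is good to about 2 mm. A picture is of the moment at which its call begins: read the wrist's pose just before it. camera_info takes no time and is no camera call.
A pose or a line that the arm cannot do raises robot.Unreachable and nothing moves.
- robot.job_done(): hands the job in, once; it reports no verdict.
Readings, each from a call of its own:
- robot.read_t(): time.
- robot.read_qpos(): joint angles.
- robot.read_qvel(): joint speeds.
- robot.read_effort(): joint torques, N m.
- robot.read_position(): TCP position.
- robot.read_tcp_rot(): TCP orientation.
- robot.read_force(): force on the tool from outside, world axes, zero at the start.
- robot.read_ft_torque(): the same for the moment, N m.
- robot.read_grip_width(): opening from 0.0 (shut) to 1.0 (fully open).
Only numpy, scipy, OpenCV 4.12 (cv2) and the standard library are available. Lean on these libraries where they do the work, as an engineer would, in place of code of your own. Each camera call takes 0.05 s, during which the arm holds its last target.

## Working session

There is one attempt and no reset: what is moved stays moved. The work goes in short steps, each a Python script; the robot and the scene stay as the last script left them, time stands still between calls to the robot, and variables do not carry over. Pictures are saved under pics/ and viewed, and the job is handed in when it is done.

```bash
ls; mkdir -p pics; python3 - <<'E'
from rig import robot
import cv2,numpy as np
for n in ["scene","top","wrist"]:
    p,d=robot.grab_frame(n); cv2.imwrite(f"pics/{n}0.png",p[:,:,::-1]); np.savez(f"{n}0.npz",p=p,d=d)
    print(n,robot.camera_info(n))
print(robot.read_t(),robot.read_tcp_rot())
E
```

```text
pics
scene {'vfov': 49.46194897133799, 'cx': 315.43807844346486, 'cy': 196.70371871133375, 'view': array([[ 0.66432845, -0.7474264 ,  0.00463591, -0.33025931],
       [-0.48614203, -0.43678796, -0.75688983,  0.3921322 ],
       [ 0.56774435,  0.50056973, -0.65352605,  0.86268364],
       [ 0.        ,  0.        ,  0.        ,  1.        ]])}
top {'vfov': 52.54470755342969, 'cx': 315.84530794622555, 'cy': 203.9259852458315, 'view': array([[ 0.00735202, -0.99994191, -0.0078825 ,  0.04903198],
       [-0.98847079, -0.00607506, -0.15128976,  0.58359882],
       [ 0.15123309,  0.00890391, -0.98845803,  0.99182936],
       [ 0.        ,  0.        ,  0.        ,  1.        ]])}
wrist {'vfov': 70.5902897251702, 'cx': 320.95677448612554, 'cy': 195.4329693730944, 'T_tool_cam': array([[-4.82949548e-04, -9.58976993e-01, -2.83483497e-01,
         7.77378488e-02],
       [ 9.99999402e-01, -7.41231618e-04,  8.03838002e-04,
         4.26572552e-04],
       [-9.80989082e-04, -2.83482940e-01,  9.58976778e-01,
        -1.58397584e-01],
       [ 0.00000000e+00,  0.00000000e+00,  0.00000000e+00,
         1.00000000e+00]])}
0.15 [[ 9.63806902e-01 -2.66601220e-01 -2.12379756e-04]
 [-2.66601283e-01 -9.63806202e-01 -1.16607859e-03]
 [ 1.06185049e-04  1.18049531e-03 -9.99999298e-01]]
```

View pics/scene0.png

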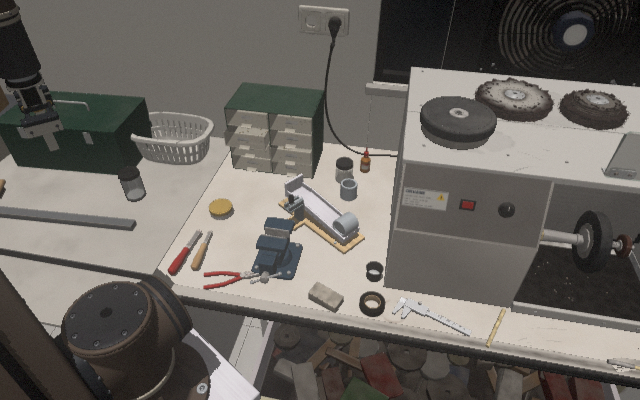

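View pics/top0.png

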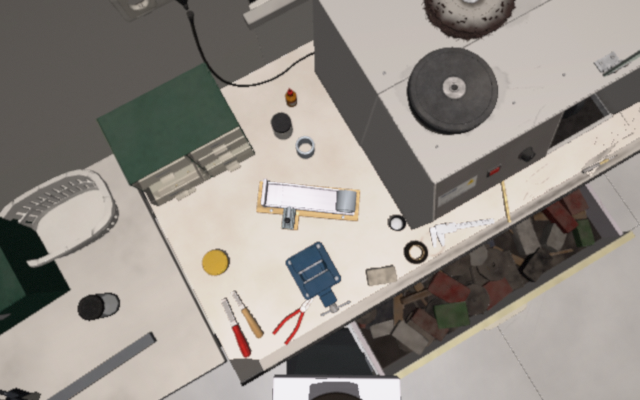

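View pics/wrist0.png

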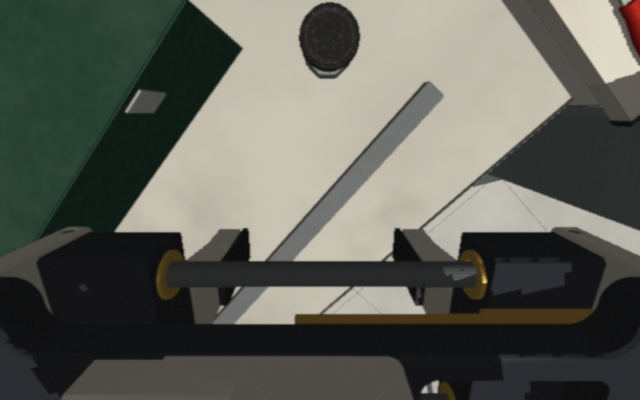

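```bash
cat > h.py <<'E'
import numpy as np,cv2
from rig import robot
def load(n,k): z=np.load(f"{n}{k}.npz"); return z['p'],z['d']
def cam(n):
    c=robot.camera_info(n); f=200/np.tan(np.radians(c['vfov']/2)); return c,f
def ray(n,uv):
    c,f=cam(n); V=c['view']; R=V[:3,:3]; o=-R.T@V[:3,3]
    u,v=uv; return o,R.T@np.array([(u-c['cx'])/f,(v-c['cy'])/f,1.])
def onz(n,uv,z):
    o,r=ray(n,uv); return o+r*(z-o[2])/r[2]
def proj(n,p):
    c,f=cam(n); q=c['view']@np.append(p,1); return np.array([f*q[0]/q[2]+c['cx'],f*q[1]/q[2]+c['cy']])
def cloud(n,d):
    c,f=cam(n); V=c['view']; v,u=np.indices(d.shape)
    q=np.stack([(u-c['cx'])/f*d,(v-c['cy'])/f*d,d],-1)
    return (q-V[:3,3])@V[:3,:3]
E
python3 - <<'E'
from h import *
p,d=load('top',0); c=p[150:250,230:430]; cv2.imwrite('pics/c1.png',cv2.resize(c,None,fx=4,fy=4,interpolation=cv2.INTER_CUBIC)[:,:,::-1])
P=cloud('top',d)
hsv=cv2.cvtColor(p,cv2.COLOR_RGB2HSV)
m=((hsv[...,0]>10)&(hsv[...,0]<25)&(hsv[...,1]>90)).astype(np.uint8); m[:170]=0;m[235:]=0;m[:,:240]=0;m[:,370:]=0
pts=cv2.findNonZero(m); r=cv2.minAreaRect(pts); b=cv2.boxPoints(r); print(r)
for q in b: print(q, onz('top',q,0.012))
for u,v in [(347,199),(262,200),(289,225),(288,212),(340,199),(270,197),(380,200),(390,150),(410,220),(430,200),(305,147)]: print(u,v,P[v,u].round(3))
p,d=load('scene',0); c=p[150:300,250:420]; cv2.imwrite('pics/c2.png',cv2.resize(c,None,fx=4,fy=4,interpolation=cv2.INTER_CUBIC)[:,:,::-1])
P=cloud('scene',d)
for u,v in [(395,200),(392,240),(388,280),(420,260),(387,288)]: print('s',u,v,P[v,u].round(3))
E
```

```text
((307.39642333984375, 208.22750854492188), (100.58856964111328, 43.657840728759766), 5.300926208496094)
[255.30054 225.31656] [0.5305417  0.21156187 0.012     ]
[259.33392 181.84543] [0.64683657 0.20428742 0.012     ]
[359.4923  191.13846] [ 0.62323291 -0.06214773  0.012     ]
[355.45892 234.60959] [ 0.50794881 -0.05061166  0.012     ]
347 199 [ 0.591 -0.024  0.08 ]
262 200 [0.585 0.184 0.094]
289 225 [0.526 0.119 0.071]
288 212 [0.557 0.121 0.082]
340 199 [ 0.591 -0.007  0.078]
270 197 [0.599 0.17  0.053]
380 200 [ 0.602 -0.118  0.001]
390 150 [ 0.676 -0.108  0.217]
410 220 [ 0.543 -0.185  0.05 ]
430 200 [ 0.558 -0.176  0.272]
305 147 [ 0.747  0.084 -0.   ]
s 395 200 [ 0.637 -0.131  0.174]
s 392 240 [ 0.521 -0.2    0.174]
s 388 280 [ 0.525 -0.206  0.038]
s 420 260 [ 0.556 -0.259  0.124]
s 387 288 [ 0.531 -0.204 -0.   ]
```

```bash
sleep 1
```

```text
(no output)
```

View pics/c1.png

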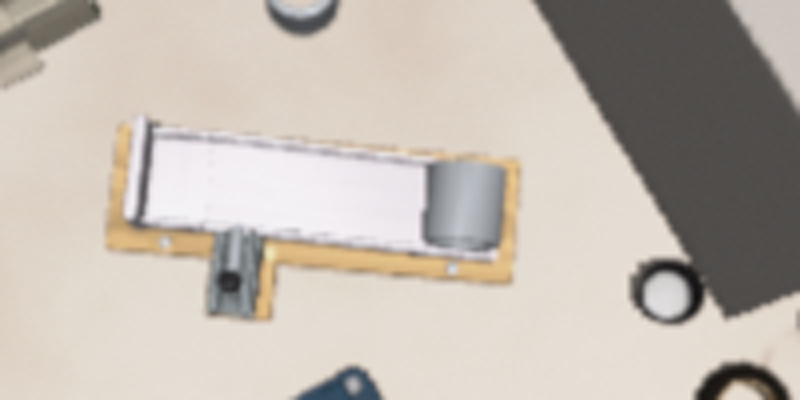

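View pics/c2.png

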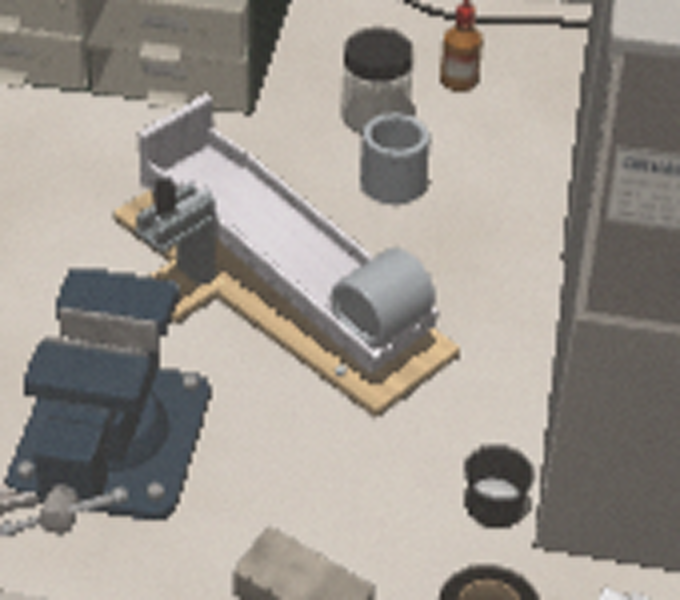

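```bash
python3 - <<'E'
from h import *
cr=lambda u,v:((u+.5)/4+230-.5,(v+.5)/4+150-.5)
C=[(122,122),(520,158),(511,283),(105,248)]
for t in (0.01,0.012,0.015,.018):
    W=np.array([onz('top',cr(*c),t) for c in C]); e=[np.linalg.norm(W[i]-W[(i+1)%4])*1000 for i in range(4)]
    a=W[0]+W[3]-W[1]-W[2]; print(t,np.round(e),W.mean(0).round(4),np.degrees(np.arctan2(a[1],a[0])))
print('knob',onz('top',cr(229,280),.109))
print('tubeL/R top',onz('top',cr(427,200),.058),onz('top',cr(503,205),.058),'ends',onz('top',cr(467,163),.083),onz('top',cr(462,240),.083))
print('stop face top',onz('top',cr(148,120),.094),onz('top',cr(140,225),.094))
p,d=load('top',0);P=cloud('top',d)
ps,ds=load('scene',0);Q=cloud('scene',ds)
A=np.concatenate([P.reshape(-1,3)[d.ravel()>0],Q.reshape(-1,3)[ds.ravel()>0]])
# height map 20mm cells
print('cols y:',[round(y,2) for y in np.arange(.36,-.30,-.03)])
for x in np.arange(.84,.30,-.03):
    r=[]
    for y in np.arange(.36,-.30,-.03):
        s=A[(abs(A[:,0]-x)<.015)&(abs(A[:,1]-y)<.015)]
        r.append('%4d'%(s[:,2].max()*1000) if len(s) else '   .')
    print('%.2f'%x,''.join(r))
E
```

```text
0.01 [266.  84. 268.  85.] [0.5984 0.0738 0.01  ] 85.23724650292331
0.012 [266.  84. 268.  85.] [0.5981 0.0737 0.012 ] 85.23724650292331
0.015 [265.  83. 267.  85.] [0.5976 0.0737 0.015 ] 85.23724650292331
0.018 [264.  83. 266.  85.] [0.5971 0.0736 0.018 ] 85.23724650292333
knob [0.53510762 0.1211926  0.109     ]
tubeL/R top [0.5925205  0.00103865 0.058     ] [ 0.58961224 -0.04692679  0.058     ] ends [ 0.61174848 -0.02263636  0.083     ] [ 0.56366435 -0.01937459  0.083     ]
stop face top [0.63541839 0.1740381  0.094     ] [0.57012745 0.1772329  0.094     ]
cols y: [np.float64(0.36), np.float64(0.33), np.float64(0.3), np.float64(0.27), np.float64(0.24), np.float64(0.21), np.float64(0.18), np.float64(0.15), np.float64(0.12), np.float64(0.09), np.float64(0.06), np.float64(0.03), np.float64(-0.0), np.float64(-0.03), np.float64(-0.06), np.float64(-0.09), np.float64(-0.12), np.float64(-0.15), np.float64(-0.18), np.float64(-0.21), np.float64(-0.24), np.float64(-0.27)]
0.84  229 229 228 228   6   4   4   6  21   4   4   5 349 349 349 349 350 349 350 363 376 367
0.81  228 228 228 229   6   
[... 963 characters left out ...]
 4   5   5   4   5   5  38  36 215  12  14
0.48    5  29  29   4   5   7   5   4   4  16 107  21   4   5   5   5   4   4  22  22  22  13
0.45    4  33  31  31   4   4   5   6 108 108 109 107  16   5   6   5   5   5  22  23  22   6
0.42   23  31  30  29   5   5   4   5 107 109 108 108 104   5  11  32  29  26   5  19   5   5
0.39    5  28  30   5   6   5   5   5  15 106 108 108 107   5   5  32  29  27   5   5   3 -47
0.36    5   4   5  17  14   7   4   5   4  99 108 107  91  92   6   5   5   6   3  -1 -51 -45
0.33    4   4  18  19  22   5   4   6   4  15  14  93  91  89   6   5   6   2 -46 -49 -51 -45
0.30  -24   4   5  17  21  24   4   9  16  15   5  48  63   6   5   3 -60 -64 -43 -47 -46 -44
```

```bash
cat >> h.py <<'E'
YAW=85.5; O=np.array([.5965,.0785])
def rk(x,y,z):  # rack mm -> world
    a=np.radians(YAW); c,s=np.cos(a),np.sin(a)
    return np.array([O[0]+(c*x-s*y)/1e3,O[1]+(s*x+c*y)/1e3,z/1e3])
def ori(psi=0):
    # tool x = rack x turned by psi; z down
    a=np.radians(YAW+psi); X=np.array([np.cos(a),np.sin(a),0]); Z=np.array([0,0,-1.]); return np.stack([X,np.cross(Z,X),Z],1)
def w2r(p):
    a=np.radians(YAW); d=(np.array(p[:2])-O)*1e3; return np.array([np.cos(a)*d[0]+np.sin(a)*d[1],-np.sin(a)*d[0]+np.cos(a)*d[1],p[2]*1e3])
E
python3 - <<'E'
from h import *
cr=lambda u,v:((u+.5)/4+230-.5,(v+.5)/4+150-.5)
for c in [(540,0),(632,157),(725,315)]:print('edge',onz('top',cr(*c),0), w2r(onz('top',cr(*c),0)))
for psi in (22,0,-22):
  for x,y,z in [(-20,0,300),(-145,12,150),(-145,12,52),(30,0,72),(37,100,92)]:
    q=robot.ik(rk(x,y,z),ori(psi)); print(psi,(x,y,z),None if q is None else np.round(q,1))
robot.servo_line([.18,.651,.32],speed=.2)
robot.goto(rk(-30,0,260),ori(0))
R=robot.read_tcp_rot();t=robot.read_position()
p,d=robot.grab_frame('wrist');np.savez('wrist1.npz',p=p,d=d,R=R,t=t);cv2.imwrite('pics/w1.png',p[:,:,::-1])
print(t,robot.read_t(),robot.read_force())
robot.move_gripper(0); print(robot.read_t())
E
```

```text
edge [ 0.74045424 -0.07833884  0.        ] [-145.06083698 -155.81591333    0.        ]
edge [ 0.63207892 -0.1387611   0.        ] [-213.79986831  -52.51535242    0.        ]
edge [ 0.52632206 -0.19799726  0.        ] [-281.1510111    48.26787756    0.        ]
22 (-20, 0, 300) [ 24.3  11.1  -2.7   0.  -76.1 173.2]
22 (-145, 12, 150) None
22 (-145, 12, 52) None
22 (30, 0, 72) [ 28.6  22.3 -18.8   0.  -48.8 168.9]
22 (37, 100, 92) [ 35.7  13.2 -29.6   0.  -47.3 161.8]
0 (-20, 0, 300) [ 24.3  11.1  -2.7   0.  -76.1 151.2]
0 (-145, 12, 150) [ 12.9  14.9 -18.    0.  -57.1 162.6]
0 (-145, 12, 52) [ 12.9  21.2 -24.1   0.  -44.7 162.6]
0 (30, 0, 72) [ 28.6  22.3 -18.8   0.  -48.8 146.9]
0 (37, 100, 92) [ 35.7  13.2 -29.6   0.  -47.3 139.8]
-22 (-20, 0, 300) [ 24.3  11.1  -2.7   0.  -76.1 129.2]
-22 (-145, 12, 150) [ 12.9  14.9 -18.    0.  -57.1 140.6]
-22 (-145, 12, 52) [ 12.9  21.2 -24.1   0.  -44.7 140.6]
-22 (30, 0, 72) [ 28.6  22.3 -18.8   0.  -48.8 124.9]
-22 (37, 100, 92) [ 35.7  13.2 -29.6   0.  -47.3 117.8]
[0.59417006 0.04906029 0.25995532] 3.4083 [ 0.13334176 -0.13829765  0.15904731]
4.8333
```

View pics/w1.png

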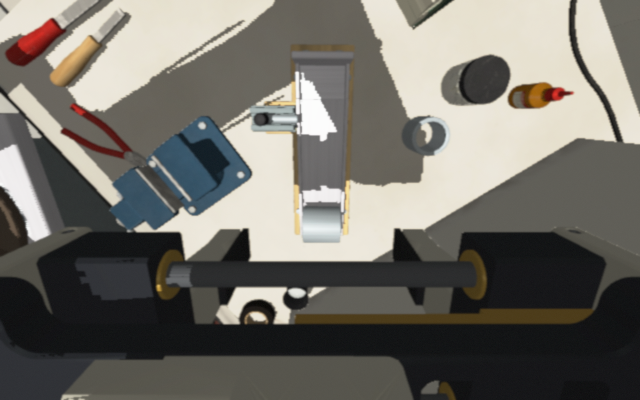

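```bash
cat >> h.py <<'E'
def wonz(uv,z,R,t):
    c,f=cam('wrist'); T=c['T_tool_cam']; A=np.eye(4);A[:3,:3]=R;A[:3,3]=t; M=A@T
    r=M[:3,:3]@np.array([(uv[0]-c['cx'])/f,(uv[1]-c['cy'])/f,1]); o=M[:3,3]; return o+r*(z-o[2])/r[2]
E
python3 - <<'E'
from h import *
z=np.load('wrist1.npz');p=z['p'];R,t=z['R'],z['t']
cv2.imwrite('pics/w1c.png',cv2.resize(p[30:250,230:370],None,fx=3.6,fy=2.7,interpolation=cv2.INTER_CUBIC)[:,:,::-1])
for n,uv,h in [('tubeL',(303,224),.058),('tubeR',(340,224),.058),('knob',(260,118),.109),('stop L',(293,63),.094),('stop R',(352,63),.094),('base tl',(291,45),.012)]: 
    q=wonz(uv,h,R,t);print(n,q.round(4),w2r(q).round(1))
# predicted pixel check top: knob, tube centre
E
```

```text
tubeL [ 0.5649 -0.0208  0.058 ] [-101.5   23.7   58. ]
tubeR [ 0.6155 -0.0248  0.058 ] [-101.5  -27.1   58. ]
knob [0.5364 0.1234 0.109 ] [ 40.   63.5 109. ]
stop L [0.5756 0.1759 0.094 ] [95.4 28.4 94. ]
stop R [0.6375 0.171  0.094 ] [ 95.4 -33.6  94. ]
base tl [0.569  0.2101 0.012 ] [129.   37.7  12. ]
```

View pics/w1c.png

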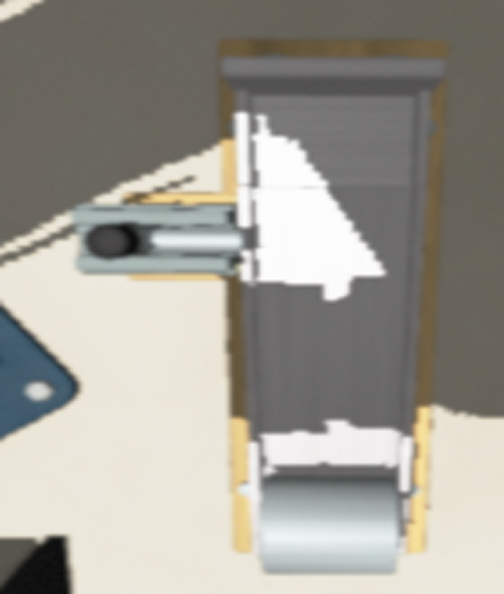

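```bash
sed -i 's/O=np.array(\[.5965,.0785\])/O=np.array([.5985,.0785])/' h.py; cat >> h.py <<'E'
from scipy.spatial.transform import Rotation as Rn
def pose(cx,psi,th=10,d=11,yc=3,dz=0):
    cz=58+(cx+102)*np.tan(np.radians(8))
    t=np.radians(th); X=np.array([np.cos(t),0,-np.sin(t)]);Z=np.array([-np.sin(t),0,-np.cos(t)])
    tc=np.array([cx,yc,cz])-34.5*X+d*Z+np.array([0,0,dz])
    a=Rn.from_euler('z',[YAW],degrees=True).as_matrix()[0]
    M=np.stack([X,np.cross(Z,X),Z],1); M=Rn.from_euler('z',psi,degrees=True).as_matrix()@M
    return rk(*tc),a@M
def st(m=''):
    print(m,'t',round(robot.read_t(),2),'rack',w2r(robot.read_position()).round(1),'F',np.round(robot.read_force(),1))
def snap(n,name,box=None,s=1):
    p,d=robot.grab_frame(n)
    if box: p=p[box[1]:box[3],box[0]:box[2]]
    cv2.imwrite(f'pics/{name}.png',cv2.resize(p,None,fx=s,fy=s,interpolation=cv2.INTER_CUBIC)[:,:,::-1])
E
python3 - <<'E'
from h import *
for a in [(-116,8),(-50,8),(-10,0),(62,0)]:
    q=robot.ik(*pose(*a)); print(a,w2r(pose(*a)[0]).round(1),None if q is None else np.round(q,1))
robot.goto(*pose(-116,8,dz=140)); st('hover')
robot.servo_line(pose(-116,8,dz=25)[0],speed=.12); st('low')
snap('top','t2',(230,130,430,250),4); snap('scene','s2',(250,130,450,280),4)
E
```

```text
(-116, 8) [-151.9    3.    51.2] [ 18.   21.8 -29.9  14.6 -41.8 154.3]
(-50, 8) [-85.9   3.   60.5] [ 24.2  21.8 -27.9  13.3 -44.7 149.4]
(-10, 0) [-45.9   3.   66.1] [ 27.5  22.8 -24.5  11.3 -48.6 140.1]
(62, 0) [26.1  3.  76.2] [ 33.3  23.8 -20.6  10.  -52.2 135.6]
hover t 5.44 rack [-151.8    2.6  191.5] F [0.6 0.6 0.6]
low t 6.55 rack [-151.6    2.4   76.9] F [-0.3  0.3  0.7]
```

View pics/t2.png

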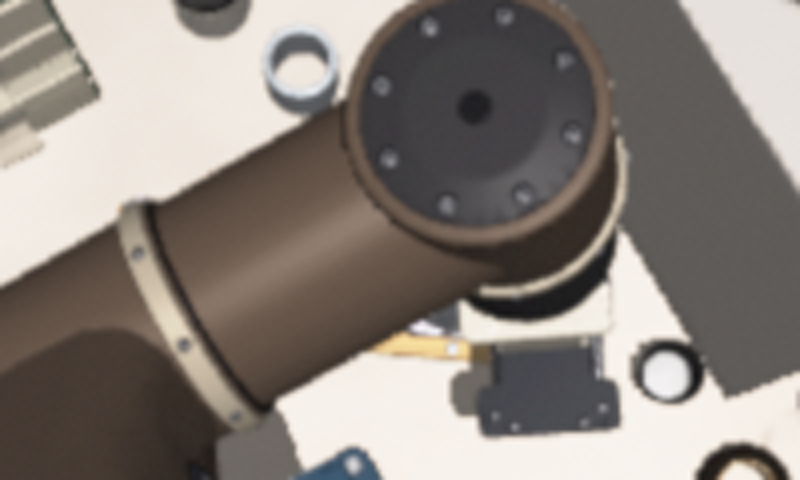

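View pics/s2.png

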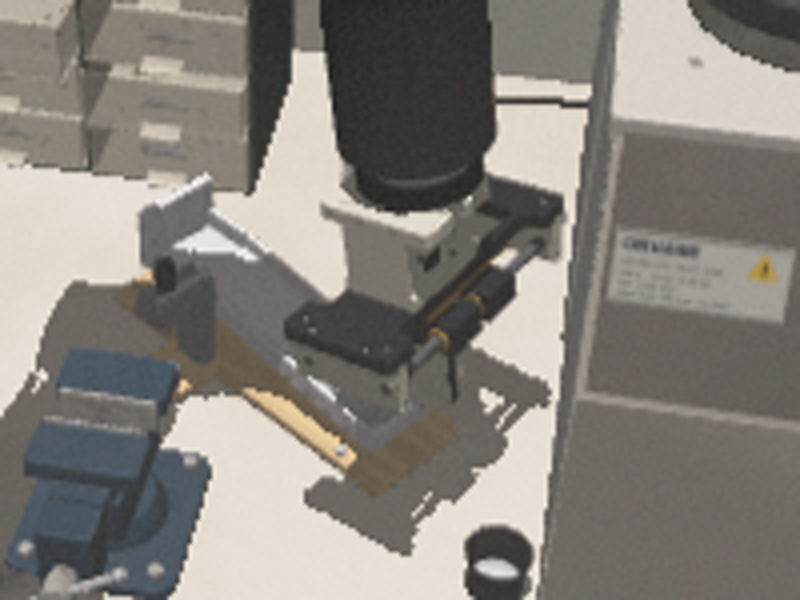

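```bash
python3 - <<'E'
from h import *
robot.servo_line(pose(-116,8)[0],speed=.08); st('down')
for cx,psi in [(-104,8),(-95,8),(-80,8),(-50,8)]:
    p,R=pose(cx,psi); robot.servo_line(p,R,speed=.035); st(cx)
    if np.linalg.norm(robot.read_force())>15: print('HIGH');break
snap('scene','s3',(250,130,450,280),4)
E
```

```text
down t 7.11 rack [-152.     3.1   51.1] F [ 0.7  0.5 -0.5]
-104 t 7.61 rack [-139.6    2.9   53.1] F [-0.2  0.1  0.8]
-95 t 8.02 rack [-130.5    3.    54.1] F [-0.5 -0.1 -0.2]
-80 t 8.6 rack [-115.5    2.9   56.2] F [ 0.2 -0.6 -0. ]
-50 t 9.62 rack [-85.6   3.1  60.3] F [0.4 1.1 0.6]
```

View pics/s3.png

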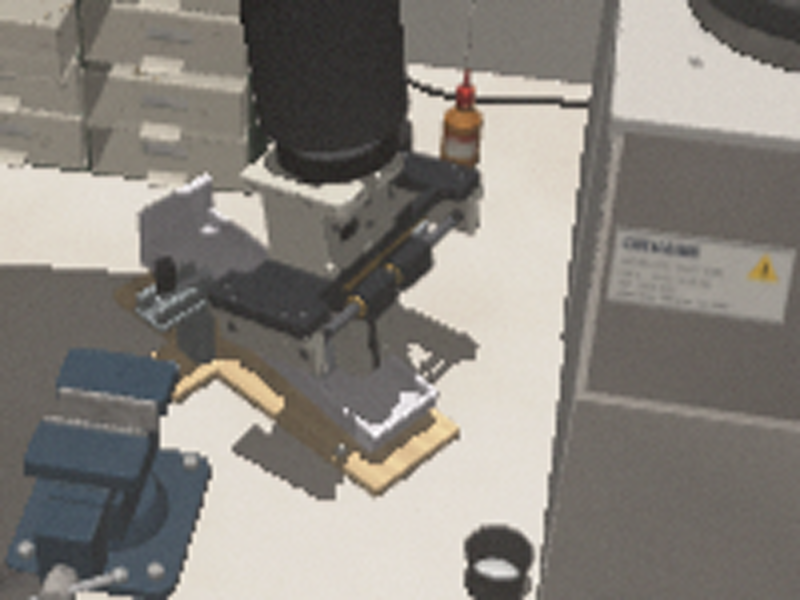

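```bash
python3 - <<'E'
from h import *
for cx,psi in [(-30,4),(-10,0),(20,0),(45,0),(56,0)]:
    p,R=pose(cx,psi); robot.servo_line(p,R,speed=.03); st(cx)
    if np.linalg.norm(robot.read_force())>15: print('HIGH');break
snap('scene','s4',(230,130,430,280),4); snap('wrist','w4')
E
```

```text
-30 t 10.49 rack [-65.5   3.   63.1] F [-0.7 -0.6  0.2]
-10 t 11.32 rack [-45.7   3.1  65.9] F [ 0.1 -0.3  0.2]
20 t 12.47 rack [-15.8   3.   70.2] F [ 0.7 -0.7  0.2]
45 t 13.47 rack [ 9.4  3.  73.6] F [-0.5 -0.5  0.6]
56 t 13.98 rack [20.7  3.  75.2] F [-0.4 -0.  -0.5]
```

View pics/s4.png

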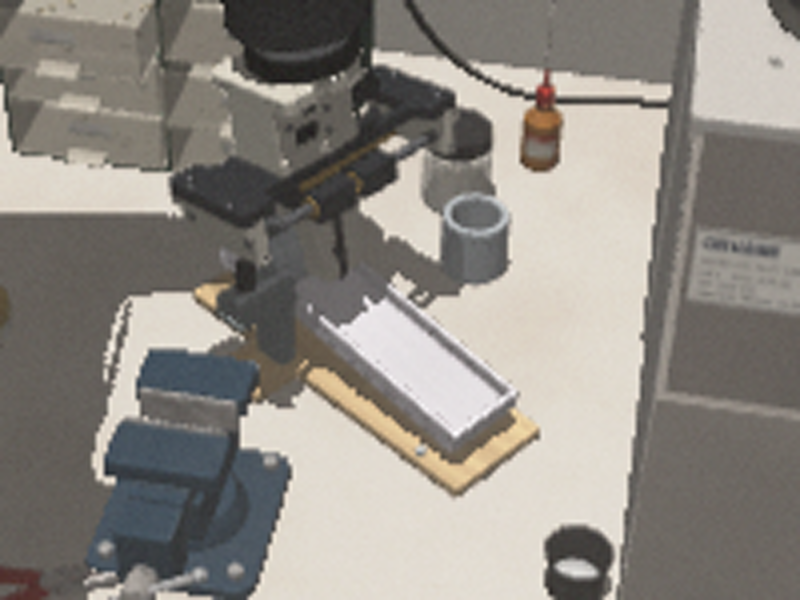

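View pics/w4.png

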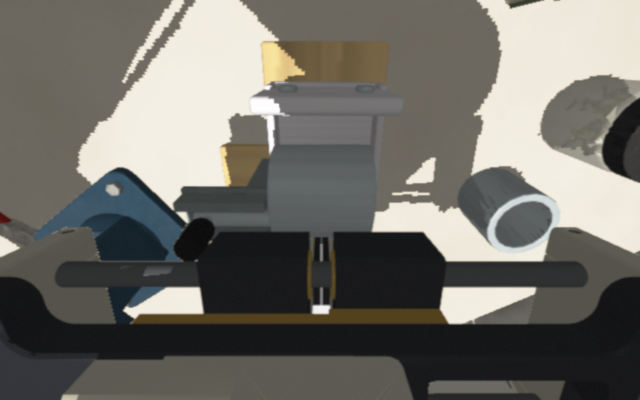

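```bash
python3 - <<'E'
from h import *
for cx in [60,63,65]:
    p,R=pose(cx,0,d=10); robot.servo_line(p,R,speed=.02); st(cx)
    if np.linalg.norm(robot.read_force())>10: print('HIGH');break
robot.dwell(.3)
snap('wrist','w5')
E
```

```text
60 t 14.46 rack [24.6  2.9 76.9] F [ 0.5 -0.1 -0.1]
63 t 14.76 rack [27.5  3.  77.3] F [ 0.2  0.5 -0.7]
65 t 15.01 rack [29.4  3.  77.6] F [-1.  -0.6  0.1]
```

View pics/w5.png

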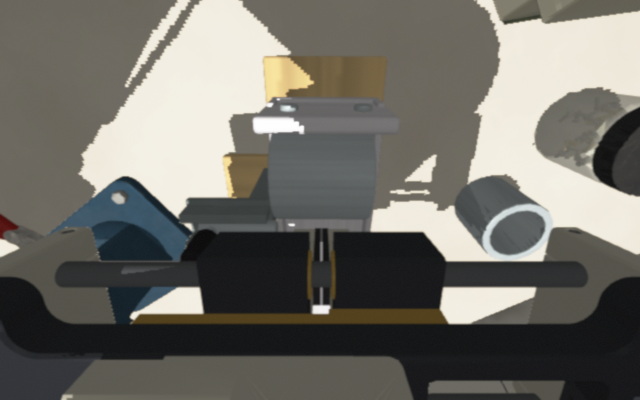

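```bash
python3 - <<'E'
from h import *
p,R=pose(48,0,d=10); robot.servo_line(p,R,speed=.06); st('back')
p,R=pose(25,0,d=10,dz=100); robot.servo_line(p,R,speed=.12); st('up')
robot.goto(rk(37.5,103,190),ori(0)); st('over')
snap('scene','s6',(230,130,430,280),4); snap('wrist','w6')
E
```

```text
back t 15.79 rack [11.7  3.  75.2] F [ 0.2  0.5 -0.2]
up t 16.77 rack [-10.8   3.5 171.2] F [-0.   0.  -1.8]
over t 17.28 rack [ 37.7 103.5 190.3] F [ 1.3  0.1 -0.2]
```

View pics/s6.png

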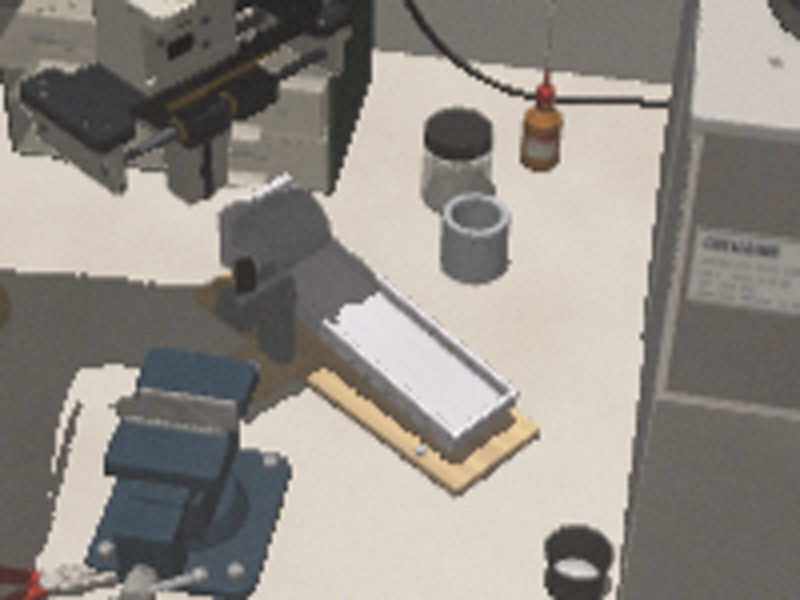

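View pics/w6.png

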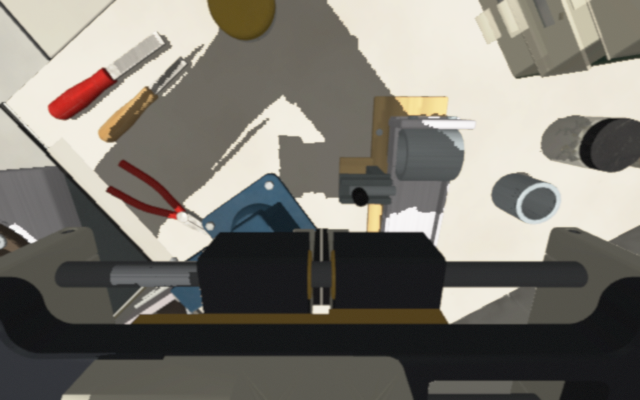

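```bash
python3 - <<'E'
from h import *
R=robot.read_tcp_rot();t=robot.read_position()
print('knob',w2r(wonz((361,196),.109,R,t)).round(1))
robot.servo_line(rk(37.5,103,94),ori(0),speed=.1); st('down')
snap('scene','s7',(230,130,430,280),4); snap('wrist','w7')
E
```

```text
knob [ 42.1  66.7 109. ]
down t 18.49 rack [ 37.7 102.6  94.5] F [ 0.1 -0.1 -0.6]
```

View pics/s7.png

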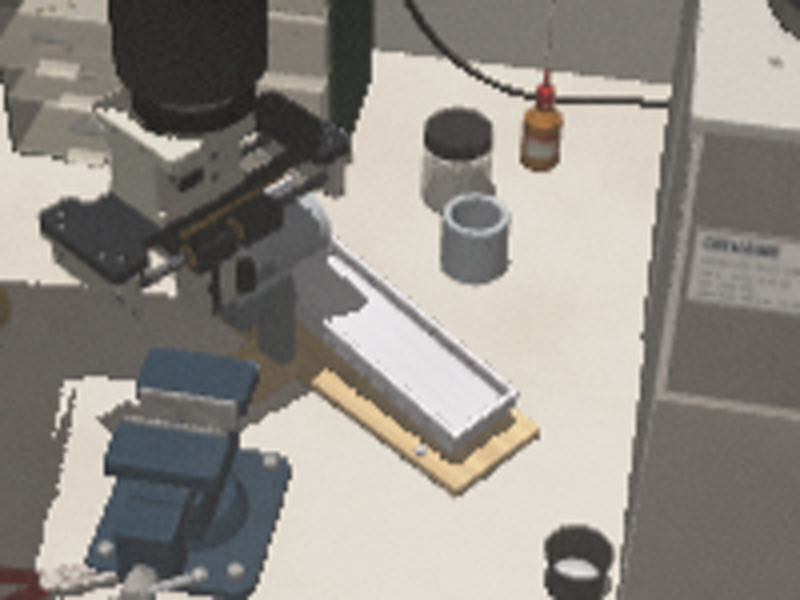

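```bash
python3 - <<'E'
from h import *
robot.servo_line(rk(39,103,93.5),ori(0),speed=.05)
y=103
while y>62:
    y-=3 if y>78 else 1
    robot.servo_line(rk(39,y,93.5),ori(0),speed=.03)
    F=np.mean([robot.read_force() for _ in range(3)],0); print(y,w2r(robot.read_position())[1].round(1),F.round(1))
    if abs(F[0])>9: break
st()
snap('wrist','w8');snap('scene','s8',(230,130,430,280),4)
E
```

```text
100 99.8 [0.6 0.1 0.9]
97 96.8 [ 0.2  1.  -0.4]
94 93.8 [ 0.2 -0.8  0.6]
91 90.8 [ 0.4  0.1 -0.4]
88 87.9 [ 0.2 -0.7 -0.4]
85 84.8 [-0.5  0.2 -1.1]
82 81.8 [-0.5 -0.1 -0.4]
79 78.7 [-0.2  0.5  0.2]
76 75.7 [-0.4 -0.2 -0.1]
75 75.0 [-0.5  0.7 -0.4]
74 74.0 [-0.9  0.4  0.3]
73 72.9 [-0.7  0.4  0.7]
72 71.9 [-1.1  0.2  0.5]
71 70.9 [-1.   0.2  0.3]
70 69.9 [-0.9 -0.2  1.1]
69 68.9 [-1.5 -0.5  0.7]
68 67.9 [-1.2  0.2  0.6]
67 66.9 [-0.2 -0.1 -0.1]
66 65.9 [-1.3  0.1  0. ]
65 65.7 [-4.6  0.7  2.4]
64 65.6 [-8.3  2.7  5. ]
63 65.5 [-13.1   4.8   8.9]
 t 24.34 rack [38.7 65.5 93.3] F [-13.1   4.8   8.9]
```

View pics/s8.png

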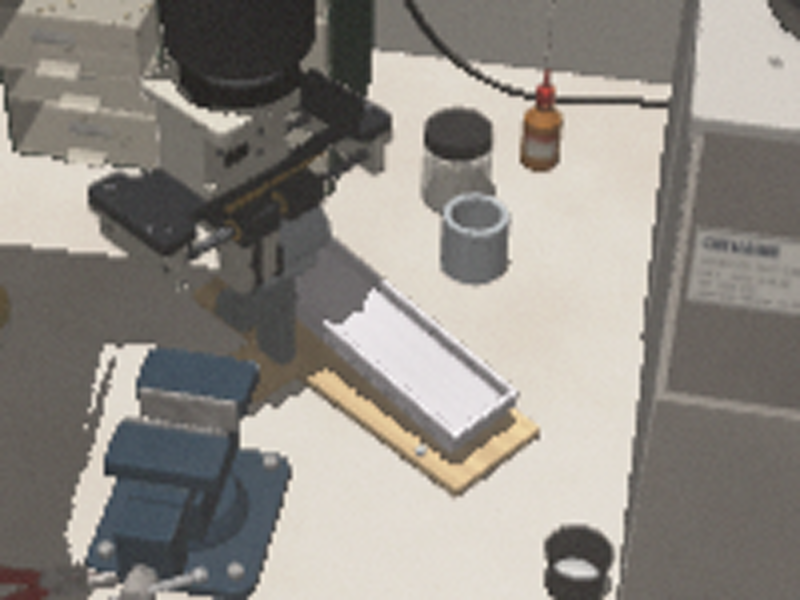

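View pics/w8.png

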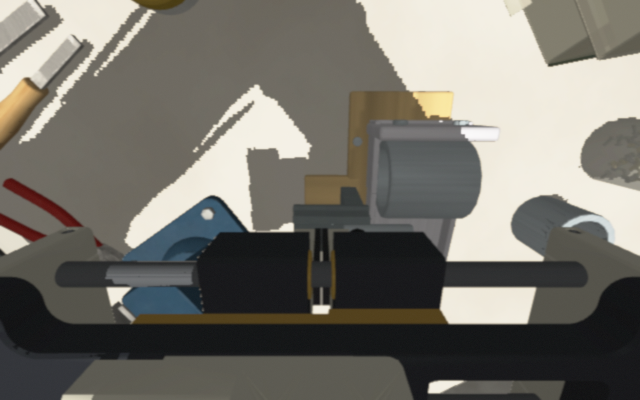

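```bash
python3 - <<'E'
from h import *
robot.servo_line(rk(39,90,93.5),ori(0),speed=.08); st('back')
robot.servo_line(rk(39,100,200),ori(0),speed=.15)
robot.goto(rk(-10,20,260),ori(0)); st('up')
R=robot.read_tcp_rot();t=robot.read_position()
p,d=robot.grab_frame('wrist');np.savez('wrist9.npz',p=p,d=d,R=R,t=t)
cv2.imwrite('pics/w9.png',cv2.resize(p[30:230,230:430],None,fx=3,fy=3,interpolation=cv2.INTER_CUBIC)[:,:,::-1])
snap('scene','s9',(230,130,430,280),4)
E
```

```text
back t 24.93 rack [39.3 89.7 93.9] F [-0.1 -0.1 -0. ]
up t 26.32 rack [-10.7  20.  258.5] F [ 0.2  0.8 -0.4]
```

View pics/w9.png

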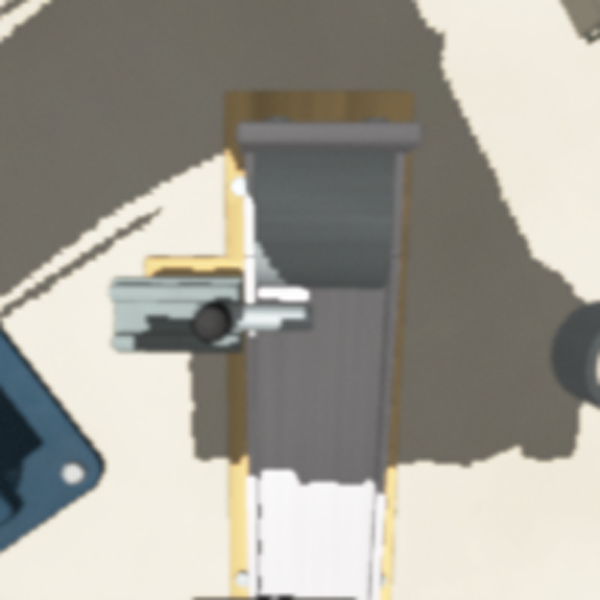

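View pics/s9.png

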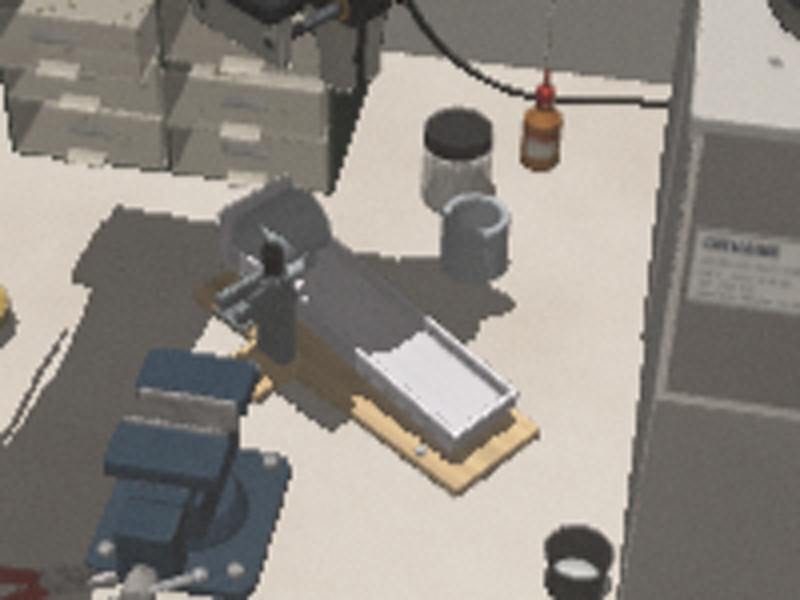

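```bash
python3 - <<'E'
from h import *
z=np.load('wrist9.npz');R,t=z['R'],z['t']
c=lambda u,v:((u+.5)/3+229.5,(v+.5)/3+29.5)
for n,uv,h in [('knob',(212,320),.109),('tipL',(310,318),.077),('gutL',(248,400),.065),('gutR',(388,400),.065),('tube near',(320,285),.08),('tube near R',(388,285),.08)]: print(n,w2r(wonz(c(*uv),h,R,t)).round(1))
E
```

```text
knob [ 39.9  41.4 109. ]
tipL [37.9  5.1 77. ]
gutL [ 3.2 30.2 65. ]
gutR [  3.1 -28.4  65. ]
tube near [50.6  1.5 80. ]
tube near R [ 50.6 -24.8  80. ]
```

```bash
python3 - <<'E'
from h import *
snap('top','t10',(230,50,430,200),4) 
st(); robot.job_done()
E
```

```text
t 26.47 rack [ -9.9  21.  258.7] F [-0.6 -0.6  0.2]
the job is handed in; nothing more can be done
```

The tube is in its seat against the end stop, the bolt is shut behind it, and I handed the job in at 26.5 s of the 58 s allowed.

- **Tube:** I pushed it up the gutter and over the crest with the shut fingertips, and it dropped into the seat by itself. At every reading during the push the force was about 1 N, which is noise level.
- **Bolt:** I then pushed the knob in from its outer side until it met a hard stop. The reading there was about 17 N, and I backed off at once.

**Last checks:**
- With the arm clear, the wrist view put the knob at rack y = 41.4 mm, against 42 mm for fully shut.
- The bolt rod crosses the gutter behind the tube.
- The tube's near side was at about 50.6 mm, against a nominal 48.5 mm. My other readings along the gutter in the later wrist views were also a few millimetres high, so I take this as calibration error.
- The spare bush and loupe showed no change in the scene views. I did not measure the positions of the other loose items again.

**One mismatch:** the knob's hard stop came 4.5 mm later in finger travel than I expected. I put this down to the fingertips being thinner than I assumed, since the picture shows the knob where it should be when shut.

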